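# Stow the sharpening stones and open the outer lid of the double-lidded tin

### The arm

A 6-joint arm with a two-finger parallel gripper is mounted at the origin on the work surface. World frame = base frame: x ahead of the robot, y to its left, z up, the work surface at z = 0. Lengths are in m, angles in rad, forces in N, time in s.
With the tool pointing down it reaches from about 0.35 to 0.85 m from the base axis. Payload 8.1 kg.
Tool frame: the origin (TCP) lies between the finger pads; the fingertips stand 14 mm ahead of it and the grasp point (between the pads) lies 5 mm behind it (robot.tcp_to_tips is the z of the fingertips in the tool frame, in m); z points along the fingers, y is the line along which they close (so a half turn about z gives the same grasp; the last joint's range is limited). The gripper opens to 93 mm and grips with 3 to 60 N. Pads are 15 mm wide; open, the fingers measure 128 mm over their backs; the gripper's body (75 mm by 188 mm) begins 65 mm behind the grasp point.
Start: joints at [-1.252, 0.13, 1.488, -0, 1.523, -0.085], TCP at [0.236, -0.552, 0.233] pointing down, gripper open.
Joint ranges: [-2.96, 2.96], [-0.89, 2.26], [0.02, 2.5], [-1.34, 4.48], [0, 2.73], [-2.66, 2.66]. Speed limits (rad/s): [2.39, 2.39, 2.79, 3.14, 3.14, 3.14].

### API

Orientations are given as a rotation vector (axis times angle).
In Python, from plant import sensors, read_camera, robot gives the robot as it stands.
- The arm moves only by the tool pendant, called after "Call:" as name(argument=value, ...) on one line, values as JSON. Schema: {"type":"object","properties":{"segments":{"type":"object","properties":{"offsets":{"type":"array","items":{"type":"array","items":{"type":"number"},"minItems":5,"maxItems":5},"minItems":1,"maxItems":20}},"additionalProperties":false,"required":["offsets"]},"clamp_n":{"type":"number"},"only":{"type":"string"},"quiet":{"type":"boolean"},"lines":{"type":"string"}},"required":["segments"],"additionalProperties":false}. segments is an object whose key "offsets" holds a list of rows, 1 to 20 of them, each of 5 numbers: the finger opening in m, then dx, dy, dz in m, then a turn about the tool's z in rad; each row shifts and turns the commanded pose from where the row before left it, along the tool's axes as they then stand; what a row does not reach is not made up. A row lasts 1/10 s, in which the tool goes at most 0.05 m and 0.15 rad, less where a joint would pass 70% of its speed; a pose out of reach is approached as far as the arm can. The fingers move at their own pace and stop on an object; clamp_n is the grip in N (left out, the last holds). Time passes only in rows, so rows that do not move let the fingers close. The tool returns the time, the measured TCP pose, the force, the opening and the grip force at its end. only (a regular expression) keeps the lines of the reply that match it, lines (a string "A,B") keeps lines A to B, and quiet returns only ok. Input that does not fit is refused with a message, and nothing moves.
- sensors.read_state(): the state, without advancing time (a new reading comes with each control period).
- read_camera(name): name is "side" or "top"; returns a dict with "image" (400x640x3 uint8, red, green, blue), "depth" (400x640 float32, m along the optical axis (not along the pixel's ray), 0 where there is no reading), "fx", "fy", "cx", "cy" (pixels), "R" (3x3) and "t" (3): a world point X has camera coordinates R X + t. Camera axes: x right, y down, z forward; pixel columns grow to the right and rows downward; lengths in m; the calibration is good to about 2 mm. A picture is of the moment at which its call begins.
- robot.close_job(): hands the job in; it is judged then, once.
The state is a dict: "t": time; "q": joint angles; "dq": joint speeds; "joint_torque": joint torques, N m; "tool_pos": TCP position; "orientation": TCP orientation; "force": force on the tool from outside, world axes, zero at the start; "wrist_torque": the same for the moment, N m; "opening": finger opening in m; "gripper_force": force on a finger pad.
Only numpy, scipy, OpenCV 4.12 (cv2) and the standard library are available. Lean on these libraries where they do the work, as an engineer would, in place of code of your own. Each camera call takes 0.05 s, during which the arm holds its last target. There are 200 camera calls.

### The job

Put the sharpening stones away: lay the thick stone flat in the empty steel tin, then set the thin one squarely on top of it, edges in line. Take the double lid by the wooden handle of its inner lid and lower both lids together, gently, until the inner lid sits fully home in the tin; let go, then grip the outer lid by the square collar around that handle and lift it off alone, straight up and level, by at least 10 cm, leaving the inner lid seated and undisturbed. Finish while still holding the outer lid still up there; don't drop anything into place, and leave the other things on the bench where they are.

Things in the scene. Friction and masses are not known exactly. Their poses are not given: they have to be found in the camera images.
- tin: Open rectangular steel tin, empty at the start, fixed to the bench. Outside 130 (x) x 150 (y) x 60 mm high; walls and floor 4 mm: inside 122 x 142 mm, inner floor 4 mm above the origin. Origin: centre of the underside, on the bench; z up. Upright, turned up to 0.4 rad about vertical; tin and lids may swap places.
- inner_lid: Steel inner lid, 0.35 kg, flat on the bench, outer lid resting on it. Origin: centre of underside, z up. Plug below: 109 (x) x 129 (y) mm for z 0-4 mm, 117 x 137 for z 4-8. Flange 130 x 150, z 8-12, rests on the tin's rim: seated, origin 52 mm above the tin's, long side along the tin's. Tray rim to z 20, in the middle a wooden handle. Half turn: same shape.
- handle_top (a point): Top centre of the inner lid's upright dark wooden bar handle, 74 mm above that lid's origin. The bar is 16 mm in the lid's x, 30 mm in y; it rises from the tray through the outer lid's collar, and its top 28 mm stand free above the collar. Lifted by it, the inner lid carries the outer lid along.
- outer_lid: Steel outer lid, 0.25 kg, resting loose on the inner lid's tray rim, skirt around its flange with 3 mm play each side; nothing latches it. Origin: centre at the skirt's lower edge, 9 mm above the inner lid's origin when nested; z up, axes as the inner lid's. Outside 144 (x) x 164 (y) mm, flat top face at z = 15 mm, a square collar on it.
- collar (a point): Centre of the collar's upper edge, 37 mm above the outer lid's origin. Upright square steel collar, sides along the lid's x and y, 50 x 50 mm outside, 42 x 42 mm inside, 22 mm high. The inner lid's handle stands inside with free space all round and reaches 28 mm above this point. Gripped across the collar's outside, the outer lid lifts off alone.
- thick_stone: Thick sharpening stone, plain grey block 50 (x) x 90 (y) x 24 mm (z), 0.24 kg, lying flat on the bench. Origin: centre of the underside. z up. The two stones may swap places.
- thin_stone: Thin sharpening stone, plain grey block 50 (x) x 90 (y) x 14 mm (z), 0.14 kg, lying flat on the bench. Origin: centre of the underside. z up.
- screwdriver: Bystander: screwdriver lying on the bench beyond the task's things. Leave it.
- wrench: Bystander: steel wrench, about 160 mm long, lying near the robot. Leave it.
- screw_jar: Bystander: glass jar with steel cap, 64 mm across, 75 mm high, far left. Origin under its centre. Leave it.
- nail_can: Bystander: dark can 54 mm across, 55 mm high, near the robot. Origin under its centre. Leave it.
- tape_measure: Bystander: tape measure, 62 x 32 x 58 mm, far side. Origin under its centre. Leave it.
- grinding_wheel: Bystander: grinding wheel lying flat, 100 mm across, 18 mm thick, right of the stones. Origin under its centre. Leave it.
- offcut: Bystander: pale wooden offcut 90 x 60 x 35 mm, at the far left. Origin under its centre. Leave it.
- mug: Bystander: white mug, 72 mm across, 65 mm high, far right. Origin under its centre. Leave it.
Things that resemble listed ones, but are neither listed nor needed, are in the scene too. Leave any yellow look-alike of the outer_lid alone.

How it is judged:
On the way, in this order (a step that is already met when the one before it is completed fails the run):
1. the thick stone lies flat on the tin's floor, let go (x of thick_stone in the frame of tin between -0.045 and 0.045 m and y of thick_stone in the frame of tin between -0.04 and 0.04 m and z of thick_stone in the frame of tin between 0 and 0.008 m and angle between thick_stone's own z axis and vertical below 0.06 rad and linear speed of thick_stone below 0.03 m/s and contact force between the fingers and thick_stone below 0.2 N), for 0.1 s.
2. the thin stone lies squarely on the thick one, let go (x of thick_stone in the frame of tin between -0.045 and 0.045 m and y of thick_stone in the frame of tin between -0.04 and 0.04 m and z of thick_stone in the frame of tin between 0 and 0.008 m and angle between each of thick_stone, thin_stone's own z axis and vertical below 0.06 rad and horizontal distance between thin_stone and thick_stone below 0.009 m and z of thin_stone in the frame of thick_stone between 0.021 and 0.027 m and angle between the x axis of thin_stone and the x axis of thick_stone, either way round below 0.14 rad and linear speed of thin_stone below 0.03 m/s and contact force between the fingers and thin_stone below 0.2 N), for 0.1 s.
3. both lids are on the tin, the inner one fully home and let go, the outer one still resting on it (x of inner_lid in the frame of tin between -0.0055 and 0.0055 m and y of inner_lid in the frame of tin between -0.0055 and 0.0055 m and z of inner_lid in the frame of tin between 0.049 and 0.055 m and angle between inner_lid's own z axis and vertical below 0.035 rad and z of outer_lid in the frame of inner_lid below 0.014 m and angle between outer_lid's own z axis and vertical below 0.05 rad and linear speed of inner_lid below 0.03 m/s and contact force between the fingers and inner_lid below 0.2 N), for 0.1 s.
At the end, for the whole second after the job is handed in: Stones flat in the tin, thin on thick, centres within 9 mm, sides within 8 degrees; inner lid seated (3 mm in height, 5.5 mm sideways, 2 degrees), untouched; outer lid held still by the fingers, over 96 mm above its nested place, within 11 degrees of level, touching neither inner lid nor tin (x of thick_stone in the frame of tin between -0.045 and 0.045 m and y of thick_stone in the frame of tin between -0.04 and 0.04 m and z of thick_stone in the frame of tin between 0 and 0.008 m and angle between each of thick_stone, thin_stone's own z axis and vertical below 0.06 rad and horizontal distance between thin_stone and thick_stone below 0.009 m and z of thin_stone in the frame of thick_stone between 0.021 and 0.027 m and angle between the x axis of thin_stone and the x axis of thick_stone, either way round below 0.14 rad and x of inner_lid in the frame of tin between -0.0055 and 0.0055 m and y of inner_lid in the frame of tin between -0.0055 and 0.0055 m and z of inner_lid in the frame of tin between 0.049 and 0.055 m and angle between inner_lid's own z axis and vertical below 0.035 rad and z of outer_lid in the frame of inner_lid above 0.105 m and angle between outer_lid's own z axis and vertical below 0.2 rad and contact force between the fingers and outer_lid above 1 N and contact force between outer_lid and inner_lid below 0.1 N and contact force between outer_lid and tin below 0.1 N and contact force between the fingers and inner_lid below 0.2 N and linear speed of each of outer_lid, inner_lid below 0.03 m/s and angular speed of outer_lid below 0.2 rad/s); the arm keeps its last pose, push and grip.
It fails at once if the outer lid was lifted off while the inner lid was not fully home in the tin, or the inner lid came up or tilted when the outer lid was off (z of outer_lid in the frame of inner_lid above 0.022 m and not (z of inner_lid in the frame of tin between 0.046 and 0.058 m and horizontal distance between inner_lid and tin below 0.012 m and angle between inner_lid's own z axis and vertical below 0.06 rad)).
It fails at once if the lids were dropped onto the tin (horizontal distance between inner_lid and tin below 0.04 m and z of inner_lid in the frame of tin below 0.1 m and contact force between the fingers and inner_lid below 0.2 N and linear speed of inner_lid above 0.45 m/s).
It fails at once if the thick stone was dropped into the tin (horizontal distance between thick_stone and tin below 0.05 m and height (world z) of thick_stone below 0.06 m and contact force between the fingers and thick_stone below 0.2 N and linear speed of thick_stone above 0.45 m/s).
It fails at once if the thin stone was dropped into the tin (horizontal distance between thin_stone and tin below 0.05 m and height (world z) of thin_stone below 0.06 m and contact force between the fingers and thin_stone below 0.2 N and linear speed of thin_stone above 0.45 m/s).
It fails at once if a bystander was disturbed (moved more than 30 mm) (distance of any of screwdriver, wrench, screw_jar, nail_can, tape_measure, grinding_wheel, offcut, mug from where it was at the start of the episode above 0.03 m).
It also fails if it takes over 72 s, if anything falls off the work surface, if the arm or the gripper's body presses on something with over 40 N, if the wrist force passes 120 N, or if a joint passes its speed limit or range.

## Working session

There is one attempt and no reset: what is moved stays moved. The work goes in short steps, Python scripts to look and compute and a tool call to move; the robot and the scene stay as the last step left them, time stands still between calls to the robot, and variables do not carry over. Pictures are saved under pics/ and viewed, at most 10 in all, crops included, and the job is handed in when it is done.

```bash
mkdir -p pics; ls; cat > h.py <<'E'
import numpy as np, cv2
from plant import sensors, read_camera, robot
def cloud(c):
    d=c["depth"]; v,u=np.mgrid[:d.shape[0],:d.shape[1]]
    P=np.stack([(u-c["cx"])/c["fx"]*d,(v-c["cy"])/c["fy"]*d,d],-1)
    W=(P-c["t"])@c["R"]; W[d==0]=np.nan; return W
E
python3 - <<'E'
from h import *
for n in("top","side"):
    c=read_camera(n); cv2.imwrite(f"pics/{n}0.png",c["image"][:,:,::-1]); np.savez(f"{n}0.npz",**c)
    print(n,c["fx"],(-c["R"].T@c["t"]).round(3),c["R"].round(2).tolist())
print(sensors.read_state())
E
```

```text
pics
top 406.2043542713053 [ 0.35  -0.003  1.476] [[0.01, -1.0, -0.0], [-1.0, -0.01, -0.1], [0.1, 0.0, -1.0]]
side 428.01468246693895 [0.376 0.858 0.89 ] [[-0.99, -0.12, -0.02], [-0.07, 0.69, -0.72], [0.1, -0.72, -0.69]]
{'t': 0.1, 'q': array([-1.25240302e+00,  1.31104263e-01,  1.48916410e+00,  1.01782788e-06,
        1.52298912e+00, -8.54072111e-02]), 'dq': array([-7.98933628e-04, -6.29093018e-05, -4.15006121e-03, -1.81855371e-03,
       -4.38548891e-04, -3.78728158e-04]), 'joint_torque': array([ 8.90547417e-04, -5.61343825e+01, -4.93094265e+01,  7.69788120e-02,
        2.91229854e-02, -9.98602809e-05]), 'tool_pos': array([ 0.23561383, -0.55127413,  0.23168465]), 'orientation': array([-3.07615830e+00, -6.29656127e-01,  3.02208851e-04]), 'force': array([ 0.01758597, -0.61895666, -0.87544173]), 'wrist_torque': array([-0.02904272,  0.01520873, -0.01342423]), 'gripper_force': 0.0, 'opening': 0.09311073010387894}
```

View pics/top0.png

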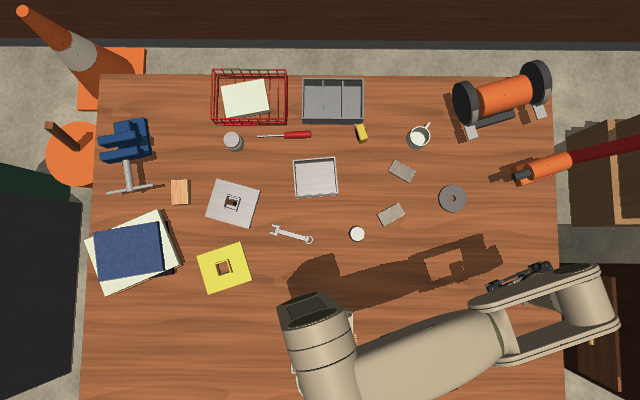

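View pics/side0.png

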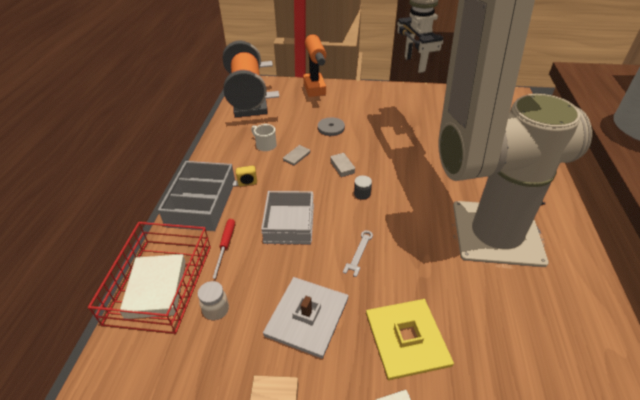

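Top view: the open tin is at (316,177); the grey double lid, with a dark handle in its collar, at (232,203). The stones are at (402,171) and (391,214). 
Possible mix-ups:
- **Lid:** the yellow look-alike at (223,267) has no handle. I choose grey (232,203).
- **Tin:** the divided grey tray at (333,100) is not the tin. I choose (316,177).
- **Stones:** the wheel at (452,198) and the offcut at (180,191) are neither stone. I'll tell thick from thin by height.

```bash
cat > m.py <<'E'
from h import *
def rect(p):
    (x,y),(w,h),a=cv2.minAreaRect((p[:,:2]*1000).astype(np.float32)); 
    if w>h: w,h,a=h,w,a+90   # a: direction of short side (x axis) 
    a=(a+90)%180-90
    return [round(x,1),round(y,1),round(w,1),round(h,1),round(a,1)]
# px boxes (u0,u1,v0,v1), zmin,zmax
def meas(c,box,z0,z1):
    W=cloud(c); u0,u1,v0,v1=box; P=W[v0:v1,u0:u1].reshape(-1,3); P=P[(P[:,2]>z0)&(P[:,2]<z1)]
    return len(P),rect(P) if len(P)>4 else None,np.percentile(P[:,2],[5,50,95]).round(4) if len(P) else None
E
python3 - <<'E'
from m import *
B={"top":dict(s1=(383,420,152,188),s2=(370,411,197,232),tin=(285,345,150,205),lid=(198,266,172,235)),
"side":dict(s1=(278,315,140,168),s2=(325,360,148,178),tin=(255,322,182,248),lid=(258,355,272,360))}
for n in B:
    c=dict(np.load(n+"0.npz"))
    W=cloud(c)
    print(n, "bench z", np.nanmedian(W[250:260,360:380,2]) if n=="top" else np.nanmedian(W[200:220,330:345,2]))
    for k,b in B[n].items():
        for z in dict(s1=[(.006,.05)],s2=[(.006,.05)],tin=[(.05,.075),(.045,.08),(-.01,.012)],lid=[(.017,.035),(.04,.055),(.06,.09),(.068,.09)])[k]:
            print(n,k,z,*meas(c,b,*z))
out=[]
for n,b in (("top",(190,430,140,240)),("side",(240,370,130,370))):
    im=np.load(n+"0.npz")["image"][b[2]:b[3],b[0]:b[1],::-1]
    s=3 if n=="top" else 2.4
    cv2.imwrite(f"pics/{n}c.png",cv2.resize(im,None,fx=s,fy=s,interpolation=2))
E
```

```text
top bench z 0.0011792527834681397
top s1 (0.006, 0.05) 421 [615.8, -285.4, 129.3, 132.0, -0.2] [0.0064 0.0142 0.0202]
top s2 (0.006, 0.05) 431 [452.3, -246.0, 123.3, 141.5, 0.1] [0.0064 0.0243 0.0301]
top tin (0.05, 0.075) 232 [580.6, 28.6, 132.4, 152.3, 5.2] [0.0518 0.06   0.0654]
top tin (0.045, 0.08) 279 [580.1, 28.7, 132.7, 152.9, 4.9] [0.0468 0.0594 0.0652]
top tin (-0.01, 0.012) 2847 [588.0, 31.0, 202.9, 218.5, 0.5] [-0.0033  0.0029  0.0091]
top lid (0.017, 0.035) 1637 [486.2, 326.7, 144.3, 167.0, -15.1] [0.0194 0.0249 0.0301]
top lid (0.04, 0.055) 74 [485.8, 325.2, 49.8, 52.0, -15.1] [0.0416 0.0478 0.0527]
top lid (0.06, 0.09) 43 [486.0, 324.8, 15.4, 27.9, -17.2] [0.0663 0.0738 0.0806]
top lid (0.068, 0.09) 39 [486.5, 324.9, 15.2, 27.9, -14.6] [0.0705 0.0746 0.0808]
side bench z 5.876842873096445e-05
side s1 (0.006, 0.05) 280 [610.6, -291.0, 69.2, 103.4, -28.3] [0.0079 0.0136 0.0171]
side s2 (0.006, 0.05) 357 [448.6, -240.3, 51.8, 96.1, 28.4] [0.0088 0.0233 0.0266]
side tin (0.05, 0.075) 484 [578.3, 29.9, 130.5, 157.1, 5.3] [0.0508 0.0581 0.0618]
side tin (0.045, 0.08) 655 [577.6, 30.6, 132.3, 158.7, 5.1] [0.0459 0.0558 0.0616]
side tin (-0.01, 0.012) 2945 [597.2, -17.2, 209.8, 278.4, 6.8] [-0.0025  0.0013  0.0074]
side lid (0.017, 0.035) 3563 [483.8, 327.7, 145.8, 167.1, -15.4] [0.0214 0.0244 0.0273]
side lid (0.04, 0.055) 224 [483.7, 328.3, 51.3, 51.6, -14.9] [0.0411 0.0458 0.0502]
side lid (0.06, 0.09) 120 [483.7, 328.1, 15.8, 33.7, -16.3] [0.0612 0.073  0.0759]
side lid (0.068, 0.09) 96 [483.7, 328.1, 15.8, 33.6, -16.3] [0.0694 0.0736 0.076 ]
```

View pics/topc.png

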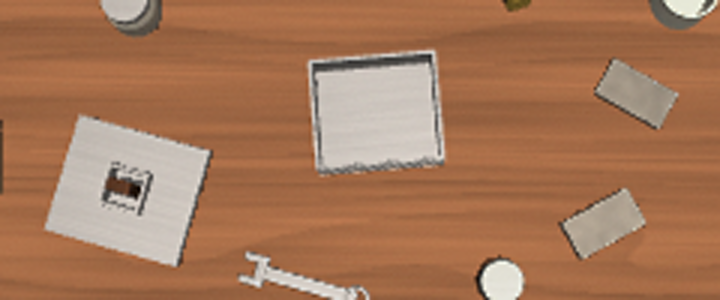

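View pics/sidec.png

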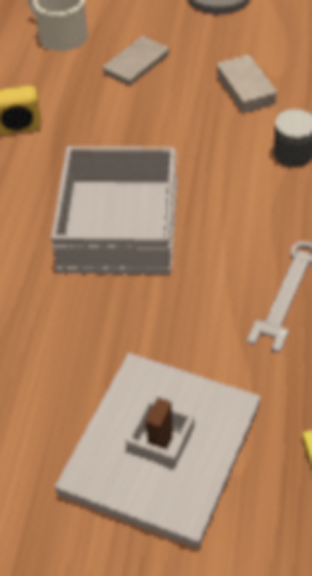

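The crops confirm the choice: a dark handle stands in the square collar of the grey lid at top (232,203), and the tin is empty. The stone at top (391,214) is about 24 mm high, so it is the thick one; (402,171) is about 14 mm, so it is the thin one. Next I refine the stone poses using colour.

```bash
cat >> m.py <<'E'
def stone(c,box,h):
    u0,u1,v0,v1=box; im=c["image"][v0:v1,u0:u1]; hsv=cv2.cvtColor(cv2.resize(im,None,fx=4,fy=4,interpolation=2),cv2.COLOR_RGB2HSV)
    m=((hsv[...,1]<85)&(hsv[...,2]>95)).astype(np.uint8)
    n,l,st,_=cv2.connectedComponentsWithStats(m); k=1+st[1:,4].argmax(); 
    v,u=np.nonzero(l==k); u=(u+.5)/4-.5+u0; v=(v+.5)/4-.5+v0
    r=np.stack([(u-c["cx"])/c["fx"],(v-c["cy"])/c["fy"],np.ones(len(u))],-1)@c["R"]; o=-c["R"].T@c["t"]
    P=o+r*((h-o[2])/r[:,2])[:,None]
    return rect(P),(P[:,:2].mean(0)*1000).round(1)
E
python3 - <<'E'
from m import *
B={"top":dict(s1=(383,420,152,188),s2=(370,411,197,232)),"side":dict(s1=(278,315,140,168),s2=(325,360,148,178))}
for n in B:
    c=dict(np.load(n+"0.npz"))
    for k,h in(("s1",.014),("s2",.024)):print(n,k,stone(c,B[n][k],h))
s=sensors.read_state();from scipy.spatial.transform import Rotation as R
print(R.from_rotvec(s["orientation"]).as_matrix().round(3),robot.tcp_to_tips)
E
```

```text
top s1 ([610.5, -286.4, 51.4, 90.4, -29.6], array([ 610.6, -286.6]))
top s2 ([451.7, -244.1, 51.7, 91.7, 29.4], array([ 451.6, -244.3]))
side s1 ([606.4, -278.0, 55.9, 96.5, -30.3], array([ 606.5, -277.2]))
side s2 ([446.7, -231.4, 55.8, 108.2, 29.9], array([ 448.1, -235.2]))
[[ 0.92   0.393 -0.001]
 [ 0.393 -0.92   0.002]
 [ 0.    -0.002 -1.   ]] 0.014
```

```bash
cat > go.py <<'E'
import sys,numpy as np
from plant import sensors
from scipy.spatial.transform import Rotation as R
x,y,z,f=map(float,sys.argv[1:]); s=sensors.read_state(); M=R.from_rotvec(s["orientation"]).as_matrix()
d=M.T@(np.array([x,y,z])/1000-s["tool_pos"]); phi=np.arctan2(M[1,0],M[0,0])
print("t",round(s["t"],2),"delta tool mm",(d*1000).round(1),"turn",round((phi-np.radians(f)+np.pi)%(2*np.pi)-np.pi,3),"tilt",(M[:2,2]*1000).round(1),"open",round(s["opening"],4),"gf",round(float(s["gripper_force"]),1),"F",s["force"].round(1),"q6",round(s["q"][5],2))
E
python3 go.py 450.5 -243 130 119.4
```

```text
t 0.1 delta tool mm [ 318.7 -198.9  102.1] turn -1.68 tilt [-0.5  1.6] open 0.0931 gf 0.0 F [ 0.  -0.6 -0.9] q6 -0.09
```

Call:
pendant(segments={"offsets":[[0.093,0.032,-0.02,0.01,0],[0.093,0.032,-0.02,0.01,0],[0.093,0.032,-0.02,0.01,0],[0.093,0.032,-0.02,0.01,0],[0.093,0.032,-0.02,0.01,0],[0.093,0.032,-0.02,0.01,0],[0.093,0.032,-0.02,0.01,0],[0.093,0.032,-0.02,0.01,0],[0.093,0.032,-0.02,0.01,0],[0.093,0.032,-0.02,0.01,0]]}, clamp_n=20)

```text
t: 1.1
tool_pos: [0.4519, -0.2406, 0.1319]
orientation: [-3.078, -0.63, 0.0]
force: [0.8, -1.0, -0.2]
opening: 0.0931
gripper_force: 0.0
```

Call:
pendant(segments={"offsets":[[0.093,0,0,0,-0.14],[0.093,0,0,0,-0.14],[0.093,0,0,0,-0.14],[0.093,0,0,0,-0.14],[0.093,0,0,0,-0.14],[0.093,0,0,0,-0.14],[0.093,0,0,0,-0.14],[0.093,0,0,0,-0.14],[0.093,0,0,0,-0.14],[0.093,0,0,0,-0.14],[0.093,0,0,0,-0.14],[0.093,0,0,0,-0.14],[0.093,0,0,0,0],[0.093,0,0,0,0]]})

```text
t: 2.5
tool_pos: [0.4513, -0.242, 0.1323]
orientation: [-1.591, -2.708, -0.0]
force: [-0.2, 0.1, 0.4]
opening: 0.0929
gripper_force: 0.0
```

```bash
python3 go.py 450.5 -243 20 119.4
```

```text
t 2.5 delta tool mm [ -0.6  -1.2 112.3] turn -0.004 tilt [-0.4  0.3] open 0.0929 gf 0.0 F [-0.2  0.1  0.4] q6 -1.1
```

Call:
pendant(segments={"offsets":[[0.093,-0.001,-0.001,0.03,0],[0.093,0,0,0.03,0],[0.093,0,0,0.03,0],[0.093,0,0,0.012,0],[0.093,0,0,0.01,0],[0.093,0,0,0,0],[0.045,0,0,0,0],[0.045,0,0,0,0],[0.045,0,0,0,0],[0.045,0,0,0,0],[0.045,0,0,0,0],[0.045,0,0,0,0],[0.045,0,0,0,0]]}, clamp_n=25)

```text
t: 3.8
tool_pos: [0.4511, -0.2435, 0.0208]
orientation: [1.585, 2.712, -0.0]
force: [-0.8, -1.3, 2.5]
opening: 0.0497
gripper_force: 25.0
```

```bash
python3 go.py 579.3 29.4 130 95.1
```

```text
t 3.8 delta tool mm [ 174.8  245.7 -109.2] turn 0.424 tilt [-0.  -0.1] open 0.0497 gf 25.0 F [-0.8 -1.3  2.5] q6 -1.11
```

Call:
pendant(segments={"offsets":[[0.045,0,0,-0.02,0],[0.045,0,0,-0.03,0],[0.045,0,0,-0.03,0],[0.045,0,0,-0.03,0],[0.045,0.0175,0.0246,0,0],[0.045,0.0175,0.0246,0,0],[0.045,0.0175,0.0246,0,0],[0.045,0.0175,0.0246,0,0],[0.045,0.0175,0.0246,0,0],[0.045,0.0175,0.0246,0,0],[0.045,0.0175,0.0246,0,0],[0.045,0.0175,0.0246,0,0],[0.045,0.0175,0.0246,0,0],[0.045,0.0175,0.0246,0,0],[0.045,0,0,0,0.106],[0.045,0,0,0,0.106],[0.045,0,0,0,0.106],[0.045,0,0,0,0.106],[0.045,0,0,0,0],[0.045,0,0,0,0]]})

```text
t: 5.8
tool_pos: [0.5792, 0.0298, 0.1301]
orientation: [-2.116, -2.321, 0.001]
force: [-0.3, 0.4, -1.8]
opening: 0.0496
gripper_force: 25.0
```

```bash
python3 go.py 579.3 29.4 25.2 95.1
```

```text
t 5.8 delta tool mm [ -0.4   0.2 104.9] turn 0.003 tilt [-0.9  0.1] open 0.0496 gf 25.0 F [-0.3  0.4 -1.8] q6 -0.13
```

Call:
pendant(segments={"offsets":[[0.045,0,0,0.03,0],[0.045,0,0,0.03,0],[0.045,0,0,0.025,0],[0.045,0,0,0.01,0],[0.045,0,0,0.004,0],[0.045,0,0,0.003,0],[0.045,0,0,0.002,0],[0.045,0,0,0.001,0],[0.045,0,0,0,0]]})

```text
t: 6.7
tool_pos: [0.5801, 0.0297, 0.0265]
orientation: [2.12, 2.317, 0.001]
force: [0.4, 1.1, -3.5]
opening: 0.05
gripper_force: 25.0
```

```bash
python3 go.py 579.3 29.4 24.8 95.1
```

```text
t 6.7 delta tool mm [-0.3 -0.8  1.7] turn 0.0 tilt [ 1.3 -0. ] open 0.05 gf 25.0 F [ 0.4  1.1 -3.5] q6 -0.13
```

Call:
pendant(segments={"offsets":[[0.045,0,0,0.001,0],[0.045,0,0,0.001,0],[0.045,0,0,0,0],[0.045,0,0,0,0]]})

```text
t: 7.1
tool_pos: [0.58, 0.0297, 0.0248]
orientation: [2.12, 2.318, 0.001]
force: [-3.1, -0.0, 4.9]
opening: 0.0501
gripper_force: 25.0
```

```bash
python3 go.py 579.3 29.4 24.8 95.1
```

```text
t 7.1 delta tool mm [-0.3 -0.7  0. ] turn 0.0 tilt [ 0.8 -0.1] open 0.0501 gf 25.0 F [-3.1 -0.   4.9] q6 -0.13
```

Contact. Now I release, opening only partway, and rise. The next target is the thin stone.

Call:
pendant(segments={"offsets":[[0.066,0,0,0,0],[0.066,0,0,0,0],[0.066,0,0,0,0],[0.066,0,0,0,0],[0.066,0,0,-0.01,0],[0.066,0,0,-0.03,0],[0.066,0,0,-0.03,0],[0.066,0,0,-0.035,0],[0.066,0,0,0,0]]})

```text
t: 8.0
tool_pos: [0.5834, 0.0296, 0.1357]
orientation: [2.115, 2.312, 0.01]
force: [0.0, -0.5, -0.0]
opening: 0.0659
gripper_force: 0.0
```

```bash
python3 go.py 609.5 -285.5 130 60.4
```

```text
t 8.0 delta tool mm [-316.2   -2.1    6.1] turn 0.606 tilt [10.2 -0.3] open 0.0659 gf 0.0 F [ 0.  -0.5 -0. ] q6 -0.13
```

Call:
pendant(segments={"offsets":[[0.093,-0.026,0,0,0],[0.093,-0.026,0,0,0],[0.093,-0.026,0,0,0],[0.093,-0.026,0,0,0],[0.093,-0.026,0,0,0],[0.093,-0.026,0,0,0],[0.093,-0.026,0,0,0],[0.093,-0.026,0,0,0],[0.093,-0.026,0,0,0],[0.093,-0.026,0,0,0],[0.093,-0.026,0,0,0],[0.093,-0.03,0,0,0],[0.093,0,0,0,0.15],[0.093,0,0,0,0.15],[0.093,0,0,0,0.15],[0.093,0,0,0,0.15],[0.093,0,0,0,0.006],[0.093,0,0,0,0]]})

```text
t: 9.8
tool_pos: [0.6075, -0.2849, 0.1285]
orientation: [-2.712, -1.585, 0.0]
force: [0.0, -0.3, 0.3]
opening: 0.0928
gripper_force: 0.0
```

```bash
python3 go.py 609.5 -285.5 18 60.4
python3 - <<'E'
from m import *
c=read_camera("top"); print(meas(c,(290,340,155,200),.012,.045))
c=read_camera("side"); print(meas(c,(262,316,186,246),.024,.045)); cv2.imwrite("pics/s1.png",cv2.resize(c["image"][120:260,230:390,::-1],None,fx=4,fy=4))
E
```

```text
t 9.8 delta tool mm [  0.5   2.1 110.5] turn 0.004 tilt [-0.3  0.2] open 0.0928 gf 0.0 F [ 0.  -0.3  0.3] q6 -0.0
(523, [586.7, 27.1, 150.8, 153.2, 1.8], array([0.0136, 0.0287, 0.0409]))
(882, [576.1, 32.0, 131.2, 157.7, 3.7], array([0.0252, 0.0296, 0.0433]))
```

View pics/s1.png

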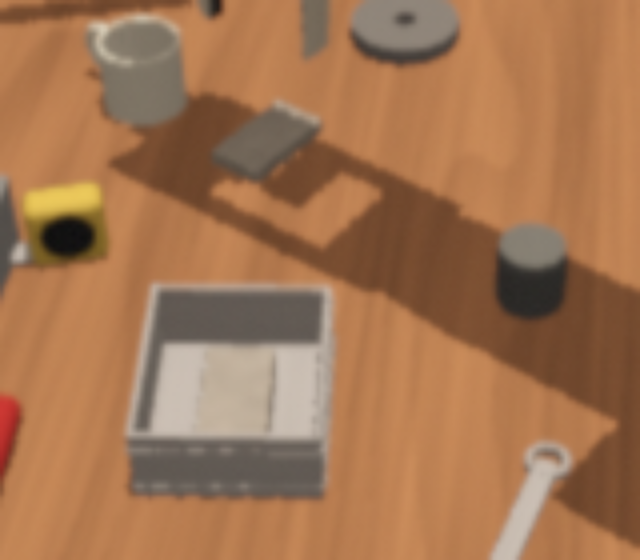

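The picture shows the thick stone flat in the middle of the tin (crop (235,390)), square to its walls. The thin stone, under the gripper's shadow at crop (265,140), is untouched. I grasp it next.

Call:
pendant(segments={"offsets":[[0.093,0,0.002,0.03,0],[0.093,0,0,0.03,0],[0.093,0,0,0.03,0],[0.093,0,0,0.01,0],[0.093,0,0,0.01,0],[0.093,0,0,0,0],[0.045,0,0,0,0],[0.045,0,0,0,0],[0.045,0,0,0,0],[0.045,0,0,0,0],[0.045,0,0,0,0],[0.045,0,0,0,0],[0.045,0,0,0,0]]}, clamp_n=25)

```text
t: 11.2
tool_pos: [0.6094, -0.286, 0.0188]
orientation: [2.715, 1.58, 0.0]
force: [-0.9, 0.2, 1.6]
opening: 0.0497
gripper_force: 25.0
```

```bash
python3 go.py 580 29.7 130 95.1
```

```text
t 11.2 delta tool mm [ 259.9 -181.6 -111.2] turn -0.606 tilt [ 0.2 -0.1] open 0.0497 gf 25.0 F [-0.9  0.2  1.6] q6 0.0
```

Call:
pendant(segments={"offsets":[[0.045,0,0,-0.02,0],[0.045,0,0,-0.03,0],[0.045,0,0,-0.03,0],[0.045,0,0,-0.03,0],[0.045,0.026,-0.01816,0,0],[0.045,0.026,-0.01816,0,0],[0.045,0.026,-0.01816,0,0],[0.045,0.026,-0.01816,0,0],[0.045,0.026,-0.01816,0,0],[0.045,0.026,-0.01816,0,0],[0.045,0.026,-0.01816,0,0],[0.045,0.026,-0.01816,0,0],[0.045,0.026,-0.01816,0,0],[0.045,0.026,-0.01816,0,0],[0.045,0,0,0,-0.15],[0.045,0,0,0,-0.15],[0.045,0,0,0,-0.15],[0.045,0,0,0,-0.15],[0.045,0,0,0,-0.006],[0.045,0,0,0,0]]})

```text
t: 13.2
tool_pos: [0.5798, 0.0298, 0.1283]
orientation: [-2.125, -2.313, 0.0]
force: [-0.3, -0.4, -1.5]
opening: 0.0498
gripper_force: 25.0
```

```bash
python3 go.py 580 29.7 46.8 95.1
```

```text
t 13.2 delta tool mm [-0.2  0.3 81.5] turn -0.004 tilt [-0.5  0. ] open 0.0498 gf 25.0 F [-0.3 -0.4 -1.5] q6 -0.12
```

Call:
pendant(segments={"offsets":[[0.045,0,0,0.03,-0.004],[0.045,0,0,0.025,0],[0.045,0,0,0.015,0],[0.045,0,0,0.004,0],[0.045,0,0,0.003,0],[0.045,0,0,0.002,0],[0.045,0,0,0.001,0],[0.045,0,0,0.001,0],[0.045,0,0,0,0],[0.045,0,0,0,0]]})

```text
t: 14.2
tool_pos: [0.5802, 0.0298, 0.048]
orientation: [2.116, 2.322, 0.001]
force: [0.9, 0.2, -2.1]
opening: 0.0495
gripper_force: 25.0
```

```bash
python3 go.py 580 29.7 46.8 95.1
```

```text
t 14.2 delta tool mm [-0.1 -0.2  1.2] turn 0.004 tilt [ 0.5 -0. ] open 0.0495 gf 25.0 F [ 0.9  0.2 -2.1] q6 -0.13
```

Call:
pendant(segments={"offsets":[[0.045,0,0,0.001,0],[0.045,0,0,0.0005,0],[0.045,0,0,0,0],[0.045,0,0,0,0]]})

```text
t: 14.6
tool_pos: [0.5802, 0.0298, 0.0468]
orientation: [2.116, 2.322, 0.0]
force: [-3.0, 0.3, 5.3]
opening: 0.05
gripper_force: 25.0
```

```bash
python3 go.py 580 29.7 46.8 95.1
```

```text
t 14.6 delta tool mm [-0.1 -0.2 -0. ] turn 0.004 tilt [ 0.4 -0. ] open 0.05 gf 25.0 F [-3.   0.3  5.3] q6 -0.13
```

Call:
pendant(segments={"offsets":[[0.066,0,0,0,0],[0.066,0,0,0,0],[0.066,0,0,0,0],[0.066,0,0,0,0],[0.066,0,0,-0.01,0],[0.066,0,0,-0.03,0],[0.066,0,0,-0.03,0],[0.066,0,0,-0.04,0],[0.066,0,0,0,0],[0.066,0,0,0,0]]})

```text
t: 15.6
tool_pos: [0.5812, 0.0298, 0.1584]
orientation: [2.114, 2.32, 0.004]
force: [-1.2, 0.2, -1.4]
opening: 0.0662
gripper_force: 0.0
```

```bash
python3 go.py 485 327 150 74.8
python3 - <<'E'
from m import *
c=read_camera("side"); cv2.imwrite("pics/s2.png",cv2.resize(c["image"][150:260,230:350,::-1],None,fx=5,fy=5))
E
```

```text
t 15.6 delta tool mm [304.9 -68.2   8. ] turn 0.358 tilt [ 3.9 -0.1] open 0.0662 gf 0.0 F [-1.2  0.2 -1.4] q6 -0.13
```

View pics/s2.png

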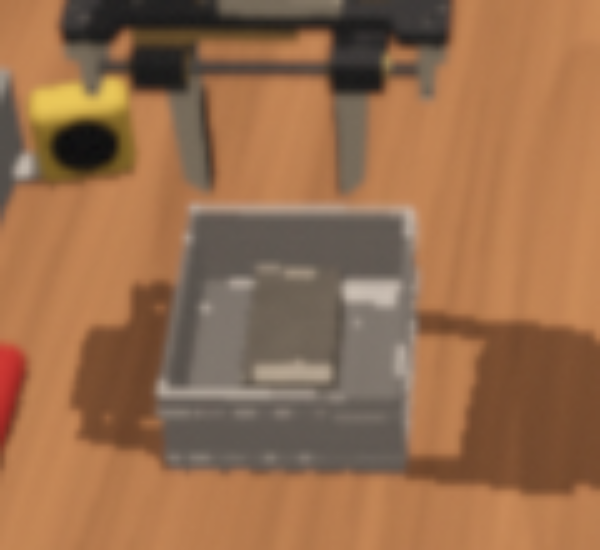

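The thin stone lies squarely on the thick one: the stack's top at crop (295,320) shows one outline with edges in line. Next, the handle.

Call:
pendant(segments={"offsets":[[0.06,0.0254,-0.0057,0,0],[0.06,0.0254,-0.0057,0,0],[0.06,0.0254,-0.0057,0,0],[0.06,0.0254,-0.0057,0,0],[0.06,0.0254,-0.0057,0,0],[0.06,0.0254,-0.0057,0,0],[0.06,0.0254,-0.0057,0,0],[0.06,0.0254,-0.0057,0,0],[0.06,0.0254,-0.0057,0,0],[0.06,0.0254,-0.0057,0,0],[0.06,0.0254,-0.0057,0,0],[0.06,0.0254,-0.0057,0,0],[0.06,0,0,0,0.12],[0.06,0,0,0,0.12],[0.06,0,0,0,0.118],[0.06,0,0,0,0],[0.06,0,0,0,0]]})

```text
t: 17.35
tool_pos: [0.4828, 0.3265, 0.1548]
orientation: [-2.492, -1.913, 0.004]
force: [-0.6, -0.1, -0.2]
opening: 0.0601
gripper_force: 0.0
```

```bash
python3 go.py 485 327 65 74.8
```

```text
t 17.35 delta tool mm [ 1.2  2.1 89.8] turn 0.004 tilt [-2.  -1.1] open 0.0601 gf 0.0 F [-0.6 -0.1 -0.2] q6 0.77
```

Call:
pendant(segments={"offsets":[[0.06,0.001,0.002,0.03,0.004],[0.06,0,0,0.03,0],[0.06,0,0,0.02,0],[0.06,0,0,0.006,0],[0.06,0,0,0,0],[0.06,0,0,0,0]]})

```text
t: 17.95
tool_pos: [0.4865, 0.3277, 0.0713]
orientation: [2.498, 1.905, 0.002]
force: [-0.2, 0.7, 1.0]
opening: 0.0597
gripper_force: 0.0
```

```bash
python3 go.py 485 327 65 74.8
```

```text
t 17.95 delta tool mm [-1.1 -1.2  6.3] turn -0.003 tilt [1.3 0.7] open 0.0597 gf 0.0 F [-0.2  0.7  1. ] q6 0.77
```

Call:
pendant(segments={"offsets":[[0.06,-0.001,-0.001,0.005,0],[0.06,0,0,0.001,0],[0.06,0,0,0,0],[0.01,0,0,0,0],[0.01,0,0,0,0],[0.01,0,0,0,0],[0.01,0,0,0,0],[0.01,0,0,0,0],[0.01,0,0,0,0],[0.01,0,0,0,0],[0.01,0,0,0,0]]}, clamp_n=45)

```text
t: 19.05
tool_pos: [0.4847, 0.3266, 0.0642]
orientation: [2.499, 1.903, 0.0]
force: [2.0, 0.6, -0.8]
opening: 0.016
gripper_force: 45.0
```

```bash
python3 go.py 485 327 65 74.8
```

```text
t 19.05 delta tool mm [ 0.4  0.2 -0.8] turn -0.004 tilt [0.3 0. ] open 0.016 gf 45.0 F [ 2.   0.6 -0.8] q6 0.77
```

Call:
pendant(segments={"offsets":[[0.01,0,0,-0.01,0],[0.01,0,0,-0.02,0],[0.01,0,0,-0.03,0],[0.01,0,0,-0.03,0],[0.01,0,0,-0.026,0],[0.01,0,0,0,0],[0.01,0,0,0,0]]})

```text
t: 19.75
tool_pos: [0.4843, 0.3266, 0.1796]
orientation: [-2.499, -1.904, 0.0]
force: [-0.2, -0.6, -7.2]
opening: 0.0158
gripper_force: 45.0
```

```bash
python3 go.py 579.3 29.4 180 95.1
```

```text
t 19.75 delta tool mm [-261.3  170.6   -0.4] turn -0.358 tilt [-0.2 -0. ] open 0.0158 gf 45.0 F [-0.2 -0.6 -7.2] q6 0.77
```

Call:
pendant(segments={"offsets":[[0.01,-0.009,0.006,0,0],[0.01,-0.018,0.0118,0,0],[0.01,-0.018,0.0118,0,0],[0.01,-0.018,0.0118,0,0],[0.01,-0.018,0.0118,0,0],[0.01,-0.018,0.0118,0,0],[0.01,-0.018,0.0118,0,0],[0.01,-0.018,0.0118,0,0],[0.01,-0.018,0.0118,0,0],[0.01,-0.018,0.0118,0,0],[0.01,-0.018,0.0118,0,0],[0.01,-0.018,0.0118,0,0],[0.01,-0.018,0.0118,0,0],[0.01,-0.018,0.0118,0,0],[0.01,-0.018,0.0112,0,0]]})

```text
t: 21.25
tool_pos: [0.5782, 0.0281, 0.1774]
orientation: [-2.498, -1.902, 0.006]
force: [0.2, -0.1, -6.0]
opening: 0.0156
gripper_force: 45.0
```

Call:
pendant(segments={"offsets":[[0.01,0,0,0,-0.09],[0.01,0,0,0,-0.09],[0.01,0,0,0,-0.09],[0.01,0,0,0,-0.088],[0.01,0,0,0.02,0],[0.01,0,0,0.02,0],[0.01,0,0,0,0],[0.01,0,0,0,0],[0.01,0,0,0,0]]})

```text
t: 22.15
tool_pos: [0.5799, 0.0294, 0.1406]
orientation: [2.121, 2.318, 0.0]
force: [0.0, -0.4, -5.1]
opening: 0.0156
gripper_force: 45.0
```

```bash
python3 go.py 579.3 29.4 180 95.1
python3 - <<'E'
from m import *
for n,b in(("top",(275,355,130,215)),("side",(235,345,130,260))):
    c=read_camera(n); np.savez(n+"1.npz",**c)
    W=cloud(c)[b[2]:b[3],b[0]:b[1]].reshape(-1,3); 
    for z0,z1 in((.085,.105),(.035,.065)):
        print(n,z0,meas(c,b,z0,z1))
    print(np.histogram(W[:,2],np.arange(0,.2,.01)))
    cv2.imwrite(f"pics/{n}1.png",cv2.resize(c["image"][b[2]-10:b[3]+10,b[0]-10:b[1]+10,::-1],None,fx=4,fy=4))
E
```

```text
t 22.15 delta tool mm [  0.   -0.5 -39.4] turn -0.0 tilt [ 0.4 -0.1] open 0.0156 gf 45.0 F [ 0.  -0.4 -5.1] q6 -0.13
top 0.085 (492, [578.5, 26.5, 141.5, 164.9, 6.1], array([0.0969, 0.1011, 0.1044]))
top 0.035 (0, None, None)
(array([1622,   18,    1,    0,    0,    0,    0,    0,    3,  163,  396,
          1,    0,    0,    0,    0,    0,    0,    0]), array([0.  , 0.01, 0.02, 0.03, 0.04, 0.05, 0.06, 0.07, 0.08, 0.09, 0.1 ,
       0.11, 0.12, 0.13, 0.14, 0.15, 0.16, 0.17, 0.18, 0.19]))
side 0.085 (1969, [577.5, 28.5, 144.0, 170.1, 5.4], array([0.0907, 0.1008, 0.1034]))
side 0.035 (748, [685.6, -113.0, 141.7, 545.6, 28.2], array([0.0363, 0.0488, 0.0611]))
(array([4135,  281,  230,  259,  239,  280,   78,    0,   84,  608, 1325,
         61,   95,   40,   64,   70,   42,   41,   46]), array([0.  , 0.01, 0.02, 0.03, 0.04, 0.05, 0.06, 0.07, 0.08, 0.09, 0.1 ,
       0.11, 0.12, 0.13, 0.14, 0.15, 0.16, 0.17, 0.18, 0.19]))
```

View pics/side1.png

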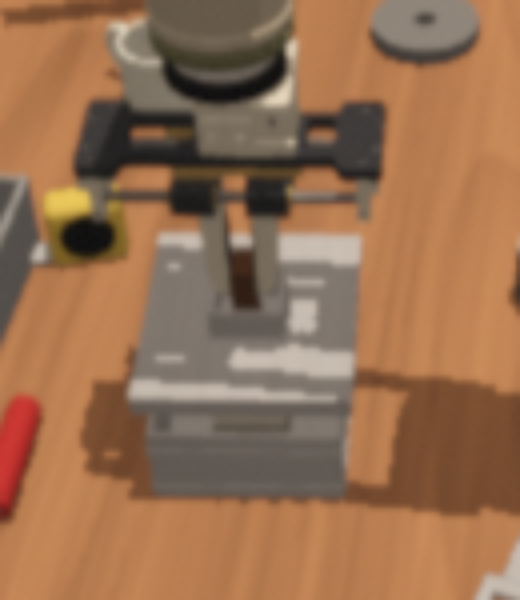

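The lid hangs level over the tin (crop collar at (250,310), tin front below at (245,450)). It measures 1–2 mm low in x and y relative to the tin, so I correct half of that while lowering and watch the force.

Call:
pendant(segments={"offsets":[[0.01,0.001,0.0007,0.006,0],[0.01,0,0,0.006,0],[0.01,0,0,0.004,0],[0.01,0,0,0.002,0],[0.01,0,0,0.001,0],[0.01,0,0,0.001,0],[0.01,0,0,0,0],[0.01,0,0,0,0]]})

```text
t: 23.05
tool_pos: [0.5804, 0.0308, 0.1203]
orientation: [2.12, 2.318, 0.0]
force: [-0.3, -0.2, -6.2]
opening: 0.0157
gripper_force: 45.0
```

```bash
python3 go.py 579.3 29.4 116.2 95.1
```

```text
t 23.05 delta tool mm [-1.3 -1.2  4.1] turn -0.0 tilt [ 0.3 -0. ] open 0.0157 gf 45.0 F [-0.3 -0.2 -6.2] q6 -0.12
```

Call:
pendant(segments={"offsets":[[0.01,0,0,0.001,0],[0.01,0,0,0.001,0],[0.01,0,0,0.0005,0],[0.01,0,0,0,0],[0.01,0,0,0,0]]})

```text
t: 23.55
tool_pos: [0.5802, 0.0308, 0.1176]
orientation: [-2.12, -2.318, 0.0]
force: [1.2, -0.1, -6.0]
opening: 0.0158
gripper_force: 45.0
```

```bash
python3 go.py 579.3 29.4 116.2 95.1
```

```text
t 23.55 delta tool mm [-1.3 -1.   1.4] turn -0.0 tilt [-0.1 -0. ] open 0.0158 gf 45.0 F [ 1.2 -0.1 -6. ] q6 -0.12
```

Call:
pendant(segments={"offsets":[[0.01,0,0,0.0007,0],[0.01,0,0,0.0007,0],[0.01,0,0,0.0005,0],[0.01,0,0,0,0],[0.01,0,0,0,0]]})

```text
t: 24.05
tool_pos: [0.5803, 0.0308, 0.1162]
orientation: [2.12, 2.318, 0.0]
force: [-3.4, 1.1, 0.0]
opening: 0.0158
gripper_force: 45.0
```

```bash
python3 go.py 579.3 29.4 116.2 95.1
```

```text
t 24.05 delta tool mm [-1.3 -1.2  0. ] turn 0.0 tilt [ 0.3 -0. ] open 0.0158 gf 45.0 F [-3.4  1.1  0. ] q6 -0.12
```

Seated: TCP z is 116.2 mm as predicted, and the tin now takes the weight. I release and check.

Call:
pendant(segments={"offsets":[[0.03,0,0,0,0],[0.03,0,0,0,0],[0.06,0,0,0,0],[0.093,0,0,0,0],[0.093,0,0,0,0],[0.093,0,0,0,0],[0.093,0,0,0,0],[0.093,0,0,0,0]]})

```text
t: 24.85
tool_pos: [0.5802, 0.0308, 0.1157]
orientation: [-2.12, -2.318, -0.0]
force: [-0.5, -1.3, 0.5]
opening: 0.0731
gripper_force: 0.0
```

```bash
python3 go.py 579.3 29.4 94 95.1
python3 - <<'E'
from m import *
for n,b in(("top",(275,355,130,215)),("side",(235,345,130,260))):
    c=read_camera(n)
    print(n,meas(c,b,.067,.085)); 
    if n=="side": cv2.imwrite("pics/s3.png",cv2.resize(c["image"][b[2]-10:b[3]+10,b[0]-10:b[1]+10,::-1],None,fx=4,fy=4))
E
```

```text
t 24.85 delta tool mm [-1.3 -1.1 21.7] turn -0.0 tilt [-0.  0.] open 0.0731 gf 0.0 F [-0.5 -1.3  0.5] q6 -0.12
top (471, [568.9, 26.8, 122.2, 164.3, 5.5], array([0.072 , 0.077 , 0.0821]))
side (1823, [606.3, -99.5, 159.0, 447.3, 12.0], array([0.0722, 0.0759, 0.0791]))
```

View pics/s3.png

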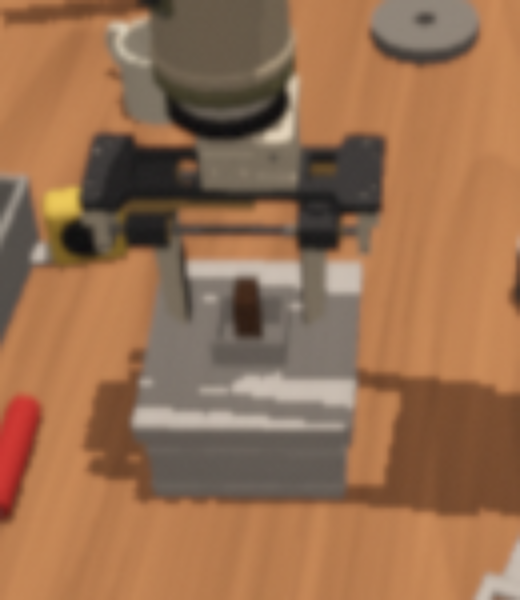

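The lids sit level on the tin with the face at 76 mm. The handle at crop (247,305) stands free, and the open fingers are outside the collar. I lower to the collar and grip it, gently at first.

Call:
pendant(segments={"offsets":[[0.09,0,0,0.005,0],[0.09,0,0,0.006,0],[0.09,0,0,0.006,0],[0.09,0,0,0.003,0],[0.09,0,0,0.001,0],[0.09,0,0,0,0],[0.09,0,0,0,0]]}, clamp_n=5)

```text
t: 25.65
tool_pos: [0.5804, 0.0308, 0.095]
orientation: [2.12, 2.318, 0.0]
force: [0.4, 1.4, -0.6]
opening: 0.0902
gripper_force: 0.0
```

```bash
python3 go.py 579.3 29.4 94 95.1
```

```text
t 25.65 delta tool mm [-1.3 -1.2  1. ] turn -0.0 tilt [ 0.4 -0. ] open 0.0902 gf 0.0 F [ 0.4  1.4 -0.6] q6 -0.12
```

Call:
pendant(segments={"offsets":[[0.06,0,0,0,0],[0.056,0,0,0,0],[0.053,0,0,0,0],[0.05,0,0,0,0],[0.045,0,0,0,0],[0.045,0,0,0,0],[0.045,0,0,0,0],[0.045,0,0,0,0],[0.045,0,0,0,0],[0.045,0,0,0,0]]}, clamp_n=5)

```text
t: 26.65
tool_pos: [0.5801, 0.0308, 0.0947]
orientation: [-2.12, -2.318, 0.0]
force: [-2.4, -0.8, 1.4]
opening: 0.0501
gripper_force: 5.0
```

```bash
python3 go.py 579.3 29.4 94 95.1
```

```text
t 26.65 delta tool mm [-1.3 -0.9  0.7] turn 0.0 tilt [-0.3  0. ] open 0.0501 gf 5.0 F [-2.4 -0.8  1.4] q6 -0.12
```

Call:
pendant(segments={"offsets":[[0.045,0,0,0,0],[0.045,0,0,0,0],[0.045,0,0,0,0],[0.045,0,0,-0.001,0],[0.045,0,0,-0.002,0],[0.045,0,0,-0.003,0],[0.045,0,0,-0.004,0],[0.045,0,0,0,0]]}, clamp_n=40)

```text
t: 27.45
tool_pos: [0.5808, 0.0308, 0.1056]
orientation: [2.12, 2.317, 0.001]
force: [0.3, -0.1, -2.2]
opening: 0.0496
gripper_force: 40.0
```

```bash
python3 go.py 579.3 29.4 220 95.1
```

```text
t 27.45 delta tool mm [  -1.2   -1.5 -114.4] turn -0.0 tilt [ 1.4 -0. ] open 0.0496 gf 40.0 F [ 0.3 -0.1 -2.2] q6 -0.12
```

Weight is 2.2 N, the outer lid alone. I continue up.

Call:
pendant(segments={"offsets":[[0.045,0,0,-0.005,0],[0.045,0,0,-0.01,0],[0.045,0,0,-0.015,0],[0.045,0,0,-0.015,0],[0.045,0,0,-0.015,0],[0.045,0,0,-0.015,0],[0.045,0,0,-0.015,0],[0.045,0,0,-0.015,0],[0.045,0,0,-0.01,0],[0.045,0,0,-0.005,0],[0.045,0,0,0,0],[0.045,0,0,0,0],[0.045,0,0,0,0],[0.045,0,0,0,0],[0.045,0,0,0,0]]})

```text
t: 28.95
tool_pos: [0.58, 0.0308, 0.2241]
orientation: [-2.12, -2.318, 0.001]
force: [0.7, -0.1, -2.5]
opening: 0.0496
gripper_force: 40.0
```

```bash
python3 go.py 579.3 29.4 220 95.1
python3 - <<'E'
from m import *
c=read_camera("side"); cv2.imwrite("pics/s4.png",cv2.resize(c["image"][60:270,210:370,::-1],None,fx=2.8,fy=2.8))
print(meas(c,(235,345,60,260),.066,.085),meas(c,(235,345,60,260),.17,.21))
E
```

```text
t 28.95 delta tool mm [-1.3 -0.8  4.1] turn -0.0 tilt [-1.  0.] open 0.0496 gf 40.0 F [ 0.7 -0.1 -2.5] q6 -0.12
(534, [695.7, -315.5, 295.2, 867.7, 5.6], array([0.0662, 0.071 , 0.0823])) (2470, [693.3, -259.8, 336.4, 764.5, 4.0], array([0.1771, 0.2049, 0.2075]))
```

View pics/s4.png

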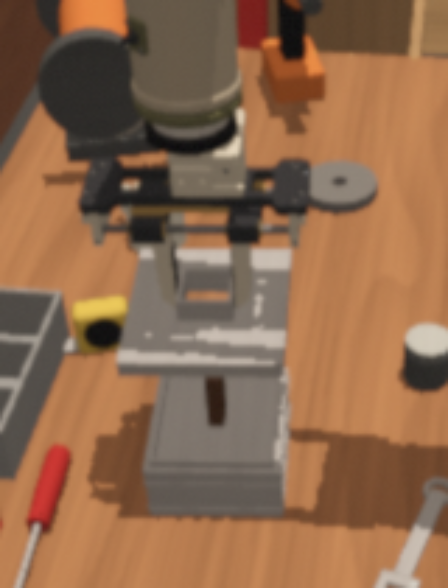

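The outer lid (crop (205,310)) is held level about 129 mm above its nested place. The inner lid stays seated on the tin with its handle at (215,400). I hand in.

```bash
python3 -c "
from plant import robot
print(robot.close_job())"
```

```text
the job is handed in; nothing more can be done
None
```

The job is handed in, with no verdict shown: both stones are stacked square in the tin, the inner lid is seated, and the outer lid is held still and level about 13 cm above its nested place.

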